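Load the egg rack and hold it over the boiler by its pulled-out handle

ROBOT

A 6-joint arm with a two-finger parallel gripper is mounted at the origin on the work surface. World frame = base frame: x ahead of the robot, y to its left, z up, the work surface at z = 0. Lengths are in mm, angles in degrees, forces in N, time in s.
With the tool pointing down it reaches from about 350 to 850 mm from the base axis. Payload 8.1 kg.
Tool frame: the origin (TCP) lies between the finger pads; the fingertips stand 17 mm ahead of it and the grasp point (between the pads) lies 2 mm behind it; z points along the fingers, y is the line along which they close (so a half turn about z gives the same grasp; the last joint's range is limited). The gripper opens to 85 mm and grips with 20 to 120 N. Pads are 22 mm wide; open, the fingers measure 114 mm over their backs; the gripper's body (76 mm by 85 mm) begins 54 mm behind the grasp point. The pads swing forward as they close: fully open they stand 13 mm farther back than shut.
Start: joints at [-78.633, 7.471, 85.268, -0, 87.261, -4.893], TCP at [168.024, -575.998, 248.292] pointing down, gripper open.
Joint ranges: [-169.43, 169.43], [-51.17, 129.36], [1.28, 143.12], [-76.62, 256.62], [0, 156.53], [-152.29, 152.29]. Speed limits (degrees/s): [136.94, 136.94, 159.86, 180, 180, 180].

INTERFACE

Orientations are given as [roll, pitch, yaw] about the fixed x, y, z axes, in that order (R = Rz(yaw) Ry(pitch) Rx(roll)).
In Python, from bench import sense, snapshot, hand_in, trace, place_of gives the robot as it stands.
- The arm moves only by the shell command python3 -m handwheel 'ROWS' [FORCE]. ROWS is JSON, a list of rows, each a list of 7 numbers: the opening, from -1 (shut) to 1 (fully open), then the shift along the tool's x, y, z in cm, then the turn, a rotation vector about the tool's x, y, z in rad. A call has 1 to 12 rows; each row shifts and turns the commanded pose from where the row before left it, along the tool's axes as they then stand; what a row does not reach is not made up. A row lasts 1/12 s, in which the tool goes at most 41.7 mm and 7.16 degrees, less where a joint would pass 70% of its speed; a pose out of reach is approached as far as the arm can. A call with a gripper value outside its range is refused whole. The fingers move at their own pace and stop on an object; FORCE is the grip in N (left out, the last holds). Time passes only in rows, so rows that do not move let the fingers close. It gives the time, the measured TCP pose, the force, the opening and the grip force at its end, in the units of the state.
- sense(): the state, without advancing time (a new reading comes with each control period).
- snapshot(name): name is "side" or "top"; returns a dict with "image" (400x640x3 uint8, red, green, blue), "intrinsics" (3x3 intrinsics, pixels), "R" (3x3) and "t" (3): a world point X has camera coordinates R X + t. Camera axes: x right, y down, z forward; pixel columns grow to the right and rows downward; lengths in mm; the calibration is good to about 2 mm. A picture is of the moment at which its call begins. There is no depth.
- hand_in(): hands the job in; it is judged then, once.
Trained networks look in a picture, given as the dict that the camera call returned (one of the last four; its "shot" number tells which), for a name from the list of things; names that differ only in an ending like _2 or _b are one class to them, and where a whole thing is asked for, a point or a joint stands for the part that bears it (a point fixed in the world has none). Each returns a list of dicts, best first, with "conf" (0 to 1); they miss things now and then, are a little off and sometimes report something else, mostly with a low value. They report only what shows in the picture. A call takes as long as a camera call. They do not tell look-alikes from the thing itself.
- trace(picture, query): "pixels" (400x640 bool, what is visible of it).
- place_of(picture, query): "location" ([x, y, z] in mm, in world coordinates, good to about 4 mm: a listed point, or the origin of a listed thing).
The state is a dict: "time": time; "joint_pos": joint angles; "qd": joint speeds; "joint_efforts": joint torques, N m; "tool_pos": TCP position; "tcp_rot": TCP orientation; "ft_force": force on the tool from outside, world axes, zero at the start; "wrist_torque": the same for the moment, N m; "finger_gap": finger opening in mm; "grip_force": force on a finger pad.
Only numpy, scipy, OpenCV 4.12 (cv2) and the standard library are available. Lean on these libraries where they do the work, as an engineer would, in place of code of your own. Each camera call takes 0.05 s, during which the arm holds its last target. There are 200 camera calls.

TASK

Fill the egg rack: gently set the two eggs from the wooden stand into the rack's two empty ring wells, one each, without dropping any egg. Then squeeze the button in the side of the rack's grip, pull the telescopic handle up to its second stop (all the way out), lift the full rack by it and hold it level and centred above the open egg boiler, clear of the rim, ready to be lowered: finish while still holding it there. Do not knock over or shove the salt shaker or the cup on its saucer.

Things in the scene. Friction and masses are not known exactly. Their poses are not given: they have to be found in the camera images.
- egg_a: One of four alike brown hen's eggs, 57 mm long and 44 mm across, 60 g. Origin at the egg's middle; its z axis is the long axis. At the start two of the four (which two varies) stand upright in two opposite corner holes of the wooden stand and the other two in two opposite wells of the rack (well1 and well3); the middle of every egg is then 55 mm above the counter.
- egg_b: One of four alike brown hen's eggs, 57 mm long and 44 mm across, 60 g. Origin at the egg's middle; its z axis is the long axis. At the start two of the four (which two varies) stand upright in two opposite corner holes of the wooden stand and the other two in two opposite wells of the rack (well1 and well3); the middle of every egg is then 55 mm above the counter.
- egg_c: One of four alike brown hen's eggs, 57 mm long and 44 mm across, 60 g. Origin at the egg's middle; its z axis is the long axis. At the start two of the four (which two varies) stand upright in two opposite corner holes of the wooden stand and the other two in two opposite wells of the rack (well1 and well3); the middle of every egg is then 55 mm above the counter.
- egg_d: One of four alike brown hen's eggs, 57 mm long and 44 mm across, 60 g. Origin at the egg's middle; its z axis is the long axis. At the start two of the four (which two varies) stand upright in two opposite corner holes of the wooden stand and the other two in two opposite wells of the rack (well1 and well3); the middle of every egg is then 55 mm above the counter.
- egg_stand: Low wooden egg stand, fixed, 104 mm (x) by 156 mm (y), its top 37.7 mm above the counter, six 35 mm holes in two rows of three. Origin under its centre on the counter, z up. The two eggs stand in the corner holes at (-26, +52) and (+26, -52) mm in its frame: the middle of each egg is 17 mm above the board.
- rack: Loose stainless wire egg rack, 0.45 kg, 196 mm across, on four rubber feet. Origin under its centre at foot level, z up. Four ring wells of 5 mm wire (36 mm clear, wire top 40.5 mm up) lie 70 mm from the centre, on the diagonals between its x and y axes. A central upright sleeve, 18 mm thick (21 at its collar), reaches 74 mm up; the telescopic handle slides in it, its grip is 80 to 110 mm up.
- well0 (a point): Where the middle of an egg is when it sits in ring well 0 of the rack, 17 mm above the wire's axis (55 mm above the rack's feet), at 45 degrees from the rack's x axis. Empty at the start.
- well1 (a point): Where the middle of an egg is when it sits in ring well 1 of the rack, 17 mm above the wire's axis (55 mm above the rack's feet), at 135 degrees from the rack's x axis. Holds an egg at the start.
- well2 (a point): Where the middle of an egg is when it sits in ring well 2 of the rack, 17 mm above the wire's axis (55 mm above the rack's feet), at 225 degrees from the rack's x axis. Empty at the start.
- well3 (a point): Where the middle of an egg is when it sits in ring well 3 of the rack, 17 mm above the wire's axis (55 mm above the rack's feet), at 315 degrees from the rack's x axis. Holds an egg at the start.
- grip (a point): Middle of the black grip at the top of the telescopic handle. The grip is a block 46 mm along the rack's x, 28 mm along the rack's y and 30 mm tall; with the handle in, this point is 95 mm above the rack's feet, and it rises with the handle. Its axes are those of the rack. The grey release button stands out of the middle of the +y face; a pinch across the grip along the rack's y axis presses the button and holds the grip in one go.
- handle (a joint): How far the telescopic handle is pulled out, in m: 0 all the way in (the start), first stop 0.025, second stop 0.050 (fully out, end of travel). It is latched at these three places, and slides freely (about 1 N and its own weight of 1 N) only while the button is pressed; with the button held it passes the first stop.
- button (a joint): How far the release button is pressed into the grip, in m: 0 at rest (standing 5 mm out of the face; 14 mm square), 0.005 flush with the grip's face. The latch is free from about 0.004 on. Spring: 2.4 N at first, 5.4 N when flush; it comes out again when let go.
- boiler: Egg boiler without its lid, fixed: a round stainless pan 216 mm across (240 mm over its two side lugs), with a dial at the front, rim 63 mm above the counter, open mouth 208 mm across. Origin under its centre on the counter, z up.
- boiler_rim (a point): Centre of the boiler's open mouth, at the height of the rim (63 mm above the counter).
- salt_shaker: Bystander: glass salt shaker with steel top, 48 mm across, 92 mm tall, loose. Origin under its centre.
- cup_and_saucer: Bystander: white cup on its saucer, in one piece, 130 mm across, 76 mm tall, loose. Origin under its centre.
Mind the look-alikes: they are no part of the job. Leave any black or red look-alike of the egg_d alone.

How it is judged:
By the outcome, as a careful person would: the job done as asked, in the order asked, and still so for the second after the job is handed in, while the arm keeps its last pose, push and grip.
It also fails if it takes over 64 s, if anything falls off the work surface, if the arm or the gripper's body presses on something with over 40 N, if the wrist force passes 120 N, or if a joint passes its speed limit or range.

## Working session

There is one attempt and no reset: what is moved stays moved. The work goes in short steps, Python scripts to look and compute and a shell command to move; the robot and the scene stay as the last step left them, time stands still between calls to the robot, and variables do not carry over. Pictures are saved under pics/ and viewed, at most 10 in all, crops included, and the job is handed in when it is done.

```bash
mkdir -p pics; ls; python3 - <<'E'
from bench import *
import cv2,numpy as np
print(sense())
for n in ("top","side"):
    p=snapshot(n); cv2.imwrite(f"pics/{n}0.png",p["image"][...,::-1])
    print(n,p["intrinsics"],p["R"],p["t"])
    for q in ("egg_a","egg_stand","rack","grip","well0","well1","well2","well3","boiler","salt_shaker","cup_and_saucer"):
        print(q,[(round(d["conf"],2),np.round(d["location"]).tolist()) for d in place_of(p,q)][:8])
E
```

```text
pics
{'time': 0.0, 'joint_pos': array([-7.86353588e+01,  7.51462467e+00,  8.53298412e+01, -4.37929224e-04,
        8.72633510e+01, -4.89276890e+00]), 'qd': array([-0.00195985, -0.04718365, -0.05246992,  0.03524743, -0.05063146,
       -0.02594592]), 'joint_efforts': array([ 3.75429427e-04, -5.69391310e+01, -5.00557745e+01,  6.65975861e-06,
        1.43874538e-02,  2.07130952e-06]), 'tool_pos': array([ 167.88843646, -575.47802808,  247.24407911]), 'tcp_rot': array([-1.79892539e+02, -8.76002415e-03,  1.62574232e+01]), 'ft_force': array([ 0.1321598 , -0.57280179, -0.41720246]), 'wrist_torque': array([-0.01910858,  0.0081035 , -0.00687786]), 'grip_force': 0.0, 'finger_gap': 85.31837269768077}
top [[428.76974281   0.         315.12154829]
 [  0.         428.76974281 199.55309113]
 [  0.           0.           1.        ]] [[ 1.15063993e-03 -9.99944811e-01 -1.04427944e-02]
 [-9.93597796e-01  3.65065637e-05 -1.12975302e-01]
 [ 1.12969448e-01  1.05059314e-02 -9.93542918e-01]] [ -75.53334103  626.04742257 1013.11369869]
egg_a [(0.87, [513.0, -398.0, 53.0]), (0.76, [610.0, -311.0, 28.0]), (0.6
[... 1589 characters left out ...]
 31.0]), (0.62, [471.0, -478.0, 29.0]), (0.52, [516.0, -30.0, 56.0])]
egg_stand [(0.58, [488.0, -346.0, 4.0])]
rack [(0.63, [550.0, -95.0, -1.0])]
grip [(0.76, [546.0, -93.0, 96.0])]
well0 [(0.93, [587.0, -157.0, 56.0]), (0.64, [522.0, -27.0, 53.0]), (0.29, [549.0, -97.0, -4.0])]
well1 [(0.93, [587.0, -157.0, 56.0]), (0.64, [522.0, -27.0, 53.0]), (0.29, [549.0, -97.0, -4.0])]
well2 [(0.93, [587.0, -157.0, 56.0]), (0.64, [522.0, -27.0, 53.0]), (0.29, [549.0, -97.0, -4.0])]
well3 [(0.93, [587.0, -157.0, 56.0]), (0.64, [522.0, -27.0, 53.0]), (0.29, [549.0, -97.0, -4.0])]
boiler [(0.86, [508.0, 261.0, -3.0])]
salt_shaker [(0.78, [707.0, 46.0, -0.0])]
cup_and_saucer [(0.83, [742.0, -160.0, 1.0])]
```

View pics/top0.png

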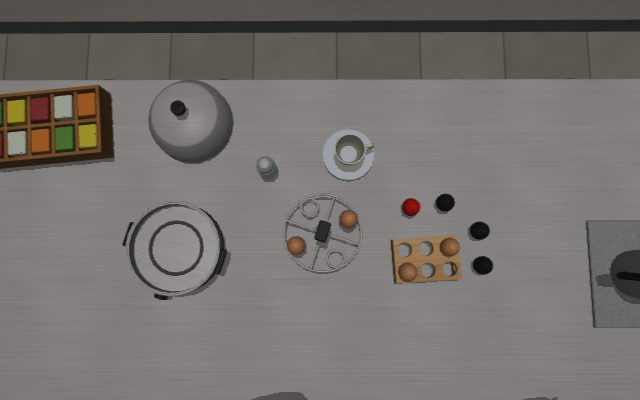

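View pics/side0.png

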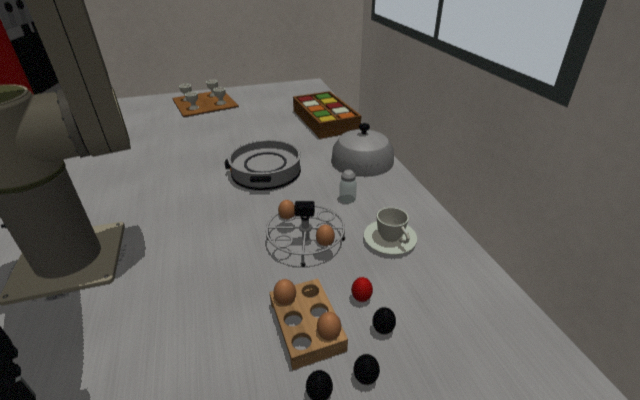

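The top picture shows the stand at about (427,260), with brown eggs at (450,247) and (408,272). The rack is at (322,233), with brown eggs at (348,219) and (296,245) and empty rings at (311,210) and (336,260). The boiler is at (176,248), the salt shaker at (265,165) and the cup at (348,153). The egg look-alikes are red at (411,207) and black at (445,202), (480,230) and (483,265). They stand on the counter, so the two brown eggs in the stand are the ones meant. The side view agrees. Next I'll check one crop and measure.

```bash
cat > h.py <<'E'
from bench import *
import cv2,numpy as np
def ray(p,uv):
    K,R,t=p["intrinsics"],np.array(p["R"]),np.array(p["t"])
    return -R.T@t, R.T@np.linalg.inv(K)@np.array([uv[0],uv[1],1.])
def at_z(p,uv,z):
    c,d=ray(p,uv); return c+d*(z-c[2])/d[2]
def tri(rs):
    A=np.zeros((3,3));b=np.zeros(3)
    for c,d in rs:
        d=d/np.linalg.norm(d);P=np.eye(3)-np.outer(d,d);A+=P;b+=P@c
    return np.linalg.solve(A,b)
def proj(p,X):
    v=p["intrinsics"]@(np.array(p["R"])@X+p["t"]);return v[:2]/v[2]
def eggs(p,guesses):
    "outline centre of the brown egg nearest each guess"
    out=[]
    for d in trace(p,"egg_a"):
        ys,xs=np.nonzero(d["pixels"]); out.append(((xs.min()+xs.max())/2,(ys.min()+ys.max())/2,len(xs)))
    o=np.array(out); r=[]
    for g in guesses:
        e=np.hypot(*(o[:,:2]-proj(p,np.array(g))).T); i=e.argmin(); r.append((o[i] if e[i]<8 else None))
    return r
E
python3 - <<'E'
from h import *
G=[(513,-395,55),(458,-296,55),(581,-156,55),(517,-30,55)]
P={n:snapshot(n) for n in("top","side")}
E={n:eggs(P[n],G) for n in P}
for i in range(4):
    a,b=E["top"][i],E["side"][i]
    print(G[i],a,b,[np.round(at_z(P[n],E[n][i],55),1) for n in P if E[n][i] is not None],
      np.round(tri([ray(P[n],E[n][i]) for n in P]),1) if a is not None and b is not None else "")
for n in P:
    for q,z in(("grip",95),("boiler",None)):
        d=trace(P[n],q)[0]["pixels"];ys,xs=np.nonzero(d)
        print(n,q,xs.min(),xs.max(),ys.min(),ys.max(),np.round(at_z(P[n],(xs.mean(),ys.mean()),z or 50),1), cv2.minAreaRect(np.stack([xs,ys],1).astype(np.float32)))
im=P["top"]["image"][180:300,270:500,::-1]
cv2.imwrite("pics/crop1.png",cv2.resize(im,None,fx=3.4,fy=3.4,interpolation=cv2.INTER_CUBIC))
E
```

```text
(513, -395, 55) [450.  246.5 271. ] [328.5 326.  563. ] [array([ 512.3, -393.9,   55. ]), array([ 513. , -396.5,   55. ])] [ 512.9 -394.8   52.8]
(458, -296, 55) [408.  271.5 280. ] [284.  291.5 438. ] [array([ 453.8, -293.7,   55. ]), array([ 454.6, -295.1,   55. ])] [ 454.2 -294.    53.9]
(581, -156, 55) [348.5 218.5 248. ] [325. 235. 311.] [array([ 578.4, -155. ,   55. ]), array([ 580.1, -156.6,   55. ])] [ 579.4 -155.3   54. ]
(517, -30, 55) [295.5 244.5 234. ] [286.  209.5 258. ] [array([516.6, -29. ,  55. ]), array([515.7, -32.4,  55. ])] [516.5 -28.8  52.4]
top grip 315 331 220 241 [548.3 -93.6  95. ] ((322.24139404296875, 230.39654541015625), (14.484235763549805, 19.869401931762695), 21.801406860351562)
top boiler 123 226 201 299 [506.8 260.7  50. ] ((174.2000274658203, 247.4000244140625), (93.02043151855469, 98.3869857788086), 63.43495178222656)
side grip 294 314 201 217 [548.  -96.4  95. ] ((304.0, 209.0), (16.0, 20.0), 90.0)
side boiler 225 300 140 190 [502.7 219.2  50. ] ((262.5, 165.0), (50.0, 75.0), 90.0)
```

View pics/crop1.png

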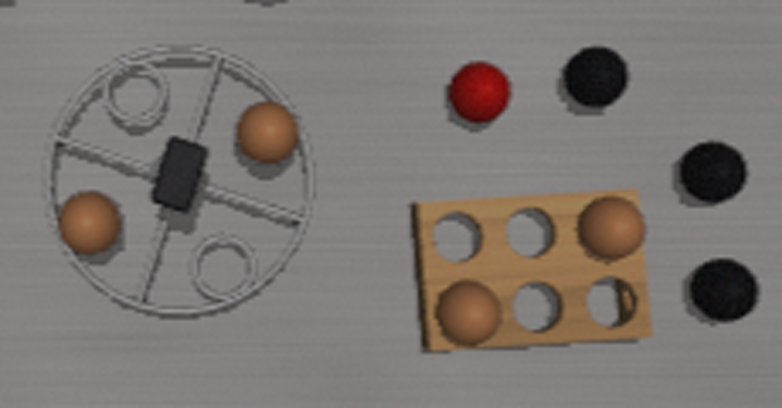

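The crop confirms it. The two brown eggs stand in the stand's opposite corner holes (crop pixels (611,228) and (469,312)). The red and black ones lie on the counter and stay there. The spacings match: 116.5 mm between the stand eggs (116.3 expected) and 140.4 mm between the rack eggs (140 expected). I'll set the tool yaw to 26.6° and go above egg A.

```bash
python3 -m handwheel '[[1,0,0,0,0,0,-0.09],[1,0,0,0,0,0,-0.09],[1,3.9,-0.07,0,0,0,0],[1,3.9,-0.07,0,0,0,0],[1,3.9,-0.07,0,0,0,0],[1,3.9,-0.07,0,0,0,0],[1,3.9,-0.07,0,0,0,0],[1,3.9,-0.07,0,0,0,0],[1,3.9,-0.07,0,0,0,0],[1,3.9,-0.07,0,0,0,0],[1,3.9,-0.07,0,0,0,0],[1,3.9,-0.07,0,0,0,0]]' 25; python3 -m handwheel '[[1,0,0,4,0,0,0],[1,0,0,4,0,0,0],[1,0,0,4,0,0,0],[1,0,0,0,0,0,0],[1,0,0,0,0,0,0]]'
```

```text
time: 2.6
tool_pos: [515.3, -394.1, 248.4]
tcp_rot: [180.0, -0.0, 26.6]
ft_force: [0.5, -0.6, -0.0]
finger_gap: 85.3
grip_force: 0.0
time: 3.02
tool_pos: [511.9, -393.6, 125.5]
tcp_rot: [-179.6, 0.1, 26.6]
ft_force: [0.0, 0.4, 0.9]
finger_gap: 85.6
grip_force: 0.0
```

```bash
python3 -m handwheel '[[1,0,0.15,2,0,0,0],[1,0,0,2,0,0,0],[1,0,0,1.5,0,0,0],[1,0,0,0.8,0,0,0],[1,0,0,0.4,0,0,0],[1,0,0,0,0,0,0],[1,0,0,0,0,0,0]]'; python3 -c "
from h import *
for i in range(4):
    snapshot('top');s=sense();print(s['tool_pos'],s['ft_force'])"
```

```text
time: 3.6
tool_pos: [514.9, -397.2, 62.6]
tcp_rot: [179.9, -0.0, 26.6]
ft_force: [-1.3, -0.3, 0.4]
finger_gap: 85.1
grip_force: 0.0
[ 515.05262522 -397.31441111   62.88241712] [-0.27596566 -0.22657158  1.10470851]
[ 515.11796826 -397.30351766   62.8924444 ] [ 0.49420863 -0.05056154  0.00079794]
[ 515.0586793  -397.21785129   62.75752187] [-0.75084804  0.65231137 -0.01715231]
[ 514.92672087 -397.11621769   62.52285052] [-1.00721492 -0.54155328  0.23891561]
```

```bash
python3 -m handwheel '[[1,-0.1,-0.3,0.3,0,0,0],[1,0,0,0.25,0,0,0],[1,0,0,0,0,0,0],[0.4,0,0,0,0,0,0],[0.2,0,0,0,0,0,0],[0.2,0,0,0,0,0,0],[0,0,0,0,0,0,0],[-0.2,0,0,0,0,0,0],[-1,0,0,0,0,0,0],[-1,0,0,0,0,0,0],[-1,0,0,0,0,0,0],[-1,0,0,0,0,0,0]]' 25
```

```text
time: 4.8
tool_pos: [512.3, -394.6, 56.0]
tcp_rot: [180.0, -0.0, 26.6]
ft_force: [0.1, -2.6, 1.5]
finger_gap: 42.6
grip_force: 25.4
```

```bash
python3 -m handwheel '[[-1,0,0,-0.6,0,0,0],[-1,0,0,-1.4,0,0,0],[-1,0,0,-2,0,0,0],[-1,0,0,-2,0,0,0],[-1,0,0,-1.5,0,0,0]]'; python3 -m handwheel '[[-1,0.4,-1.2,0,0,0,0],[-1,0.9,-2.2,0,0,0,0],[-1,1.2,-3,0,0,0,0],[-1,1.2,-3,0,0,0,0],[-1,1.2,-3,0,0,0,0],[-1,1.2,-3,0,0,0,0],[-1,1.2,-3,0,0,0,0],[-1,1.2,-3,0,0,0,0],[-1,0.9,-2,0,0,0,0],[-1,0.5,-2,0,0,0,0],[-1,0,0,0,0,0,0],[-1,0,0,0,0,0,0]]'; python3 - <<'E'
from h import *
P={n:snapshot(n) for n in("top","side")}
s=sense();print(s['tool_pos'],s['grip_force'],s['finger_gap'])
for n in P:
    d=[(round(e["conf"],2),np.round(e["location"],1).tolist()) for e in place_of(P[n],"egg_a")]; print(n,[x for x in d if x[1][1]>-250])
    print([(round(e["conf"],2),np.round(e["location"],1).tolist()) for e in place_of(P[n],"well0")])
cv2.imwrite("pics/side1.png",cv2.resize(P["side"]["image"][130:330,200:400,::-1],None,fx=3,fy=3,interpolation=cv2.INTER_CUBIC))
E
```

```text
time: 5.22
tool_pos: [512.5, -394.6, 133.8]
tcp_rot: [179.9, -0.0, 26.6]
ft_force: [0.4, -0.2, -0.1]
finger_gap: 42.4
grip_force: 25.5
time: 6.22
tool_pos: [487.1, -122.0, 131.9]
tcp_rot: [180.0, -0.0, 26.7]
ft_force: [0.1, 0.0, -0.4]
finger_gap: 42.3
grip_force: 25.6
[ 487.37909518 -123.42283587  131.65155262] 25.615452826023102 42.901214512280276
top [(0.62, [516.9, -31.9, 56.1]), (0.6, [577.1, -158.9, 58.8])]
[(0.81, [611.5, -60.0, 52.8]), (0.63, [513.6, -31.2, 53.7]), (0.58, [577.9, -156.5, 57.8])]
side [(0.8, [582.2, -154.4, 51.5]), (0.63, [487.5, -122.2, 130.0]), (0.39, [607.6, -61.9, 58.4])]
[(0.9, [483.6, -126.9, 58.1]), (0.87, [581.3, -156.4, 56.1]), (0.84, [610.1, -61.2, 58.9]), (0.77, [520.7, -27.9, 52.1])]
```

View pics/side1.png

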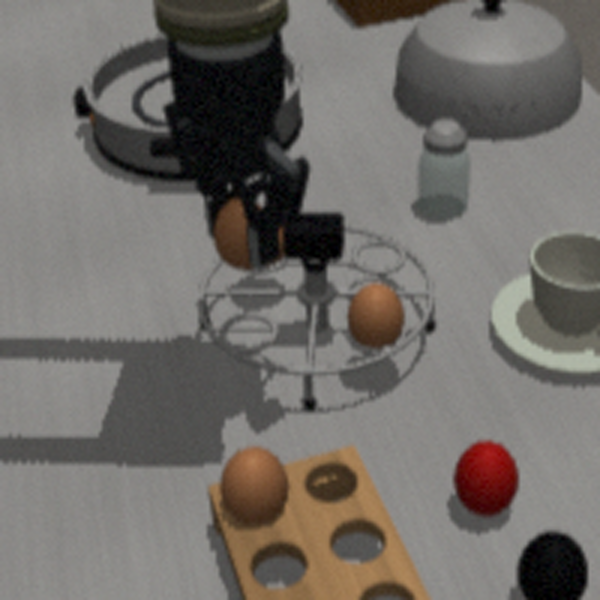

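The held egg (crop (240,235)) is upright, beside and above the empty ring at crop (248,331). I'll correct by about 2.5 mm and lower it slowly.

```bash
python3 -c "
from h import *
p=snapshot('side');print(at_z(p,(282.7,240.3),38),at_z(p,(327,215.7),38))"; python3 -m handwheel '[[-1,-0.25,0,0.5,0,0,0],[-1,0,0,1.5,0,0,0],[-1,0,0,2,0,0,0],[-1,0,0,1.5,0,0,0],[-1,0,0,0.7,0,0,0],[-1,0,0,0.3,0,0,0],[-1,0,0,0,0,0,0],[-1,0,0,0,0,0,0],[-1,0,0,0,0,0,0]]'
```

```text
[ 486.39650438 -126.06808641   38.        ] [613.00951972 -66.4077198   38.        ]
time: 7.32
tool_pos: [485.6, -124.4, 66.9]
tcp_rot: [179.9, -0.1, 26.6]
ft_force: [0.1, 0.2, -0.5]
finger_gap: 42.5
grip_force: 25.6
```

```bash
python3 -m handwheel '[[-1,0,0,0.3,0,0,0],[-1,0,0,0.3,0,0,0],[-1,0,0,0.2,0,0,0],[-1,0,0,0.1,0,0,0],[-1,0,0,0,0,0,0],[-1,0,0,0,0,0,0]]'
```

```text
time: 7.82
tool_pos: [485.0, -124.7, 57.6]
tcp_rot: [179.9, 0.0, 26.6]
ft_force: [-4.6, -1.8, 7.5]
finger_gap: 42.6
grip_force: 26.1
```

```bash
python3 -m handwheel '[[-1,-0.1,0,-0.03,0,0,0],[-1,0,0,0,0,0,0],[-1,0,0,0.05,0,0,0],[-1,0,0,0,0,0,0]]'
```

```text
time: 8.15
tool_pos: [484.3, -124.9, 56.9]
tcp_rot: [179.9, -0.0, 26.6]
ft_force: [-0.2, -3.0, 3.7]
finger_gap: 42.3
grip_force: 25.9
```

```bash
python3 -m handwheel '[[0.1,0,0,0,0,0,0],[0.2,0,0,0,0,0,0],[0.3,0,0,0,0,0,0],[0.5,0,0,0,0,0,0],[0.6,0,0,0,0,0,0],[0.6,0,0,0,0,0,0]]'; python3 -m handwheel '[[0.6,0,0,-0.5,0,0,0],[0.6,0,0,-1.5,0,0,0],[0.8,0,0,-2,0,0,0],[1,0,0,-2,0,0,0],[1,0,0,-1.5,0,0,0],[1,0,0,0,0,0,0],[1,0,0,0,0,0,0]]'; python3 - <<'E'
from h import *
P={n:snapshot(n) for n in("top","side")}
s=sense();print(s['tool_pos'])
for n in P:
  for q in ("egg_a","grip","rack"):
    d=[(round(e["conf"],2),np.round(e["location"],1).tolist()) for e in place_of(P[n],q)]; print(n,q,[x for x in d if x[1][1]>-300])
cv2.imwrite("pics/side2.png",cv2.resize(P["side"]["image"][130:330,200:400,::-1],None,fx=3,fy=3,interpolation=cv2.INTER_CUBIC))
E
```

```text
time: 8.65
tool_pos: [483.8, -124.3, 56.4]
tcp_rot: [-180.0, 0.0, 26.6]
ft_force: [-0.3, -0.3, 0.1]
finger_gap: 68.4
grip_force: 0.0
time: 9.23
tool_pos: [484.8, -124.8, 132.8]
tcp_rot: [179.9, -0.1, 26.6]
ft_force: [0.2, 0.3, 0.0]
finger_gap: 85.4
grip_force: 0.0
[ 483.38910691 -124.30363475  130.74413069]
top egg_a [(0.72, [578.2, -157.3, 55.6]), (0.47, [458.0, -294.8, 54.8])]
top grip [(0.54, [548.1, -93.8, 94.7])]
top rack [(0.59, [545.7, -95.8, 5.5])]
side egg_a [(0.97, [454.5, -293.7, 55.2]), (0.84, [582.1, -154.3, 50.0]), (0.78, [485.0, -126.3, 52.3]), (0.51, [512.5, -31.3, 55.8])]
side grip [(0.69, [550.7, -94.5, 94.0])]
side rack [(0.61, [510.2, 256.8, 65.2]), (0.58, [552.9, -95.5, 0.2]), (0.32, [547.3, -96.3, 92.7])]
```

View pics/side2.png

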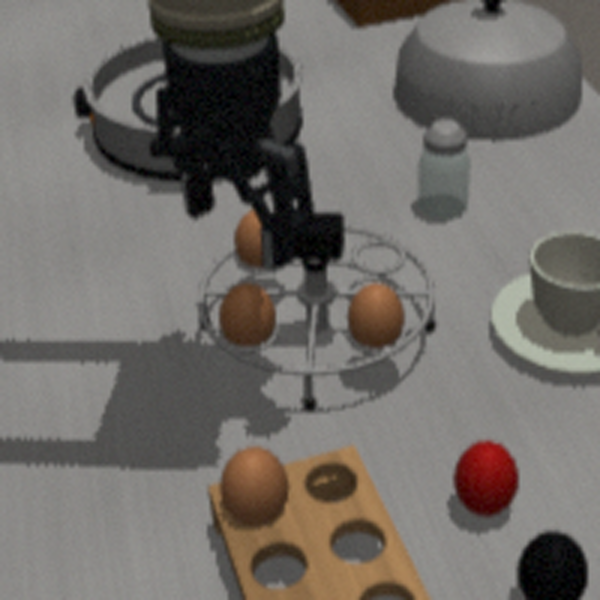

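The egg stands upright in the near ring (crop (247,315)), and the rack hasn't moved. Next is egg B.

```bash
python3 -m handwheel '[[1,-1.1,1.4,0,0,0,0],[1,-2.3,3.1,0,0,0,0],[1,-2.3,3.1,0,0,0,0],[1,-2.3,3.1,0,0,0,0],[1,-1.5,2,0,0,0,0],[1,-0.8,1.1,0,0,0,0],[1,0,0,2,0,0,0],[1,0,0,2,0,0,0],[1,0,0,1.5,0,0,0],[1,0,0,0.9,0,0,0],[1,0,0,0,0,0,0],[1,0,0,0,0,0,0]]'
```

```text
time: 10.63
tool_pos: [453.4, -293.4, 67.3]
tcp_rot: [-179.9, 0.0, 26.6]
ft_force: [0.5, 0.1, -0.1]
finger_gap: 85.6
grip_force: 0.0
```

```bash
python3 -m handwheel '[[1,0,0.1,0.5,0,0,0],[1,0,0,0.6,0,0,0],[1,0,0,0,0,0,0],[0.4,0,0,0,0,0,0],[0.2,0,0,0,0,0,0],[0.2,0,0,0,0,0,0],[0,0,0,0,0,0,0],[-0.2,0,0,0,0,0,0],[-1,0,0,0,0,0,0],[-1,0,0,0,0,0,0],[-1,0,0,0,0,0,0],[-1,0,0,0,0,0,0]]' 25
```

```text
time: 11.63
tool_pos: [454.0, -294.7, 56.7]
tcp_rot: [-180.0, -0.0, 26.6]
ft_force: [-1.5, 3.9, 5.3]
finger_gap: 42.5
grip_force: 25.3
```

```bash
python3 -m handwheel '[[-1,0,0,-0.6,0,0,0],[-1,0,0,-1.4,0,0,0],[-1,0,0,-2.5,0,0,0],[-1,0,0,-3,0,0,0],[-1,0,0,-3,0,0,0],[-1,0,0,-1.8,0,0,0],[-1,0,0,-0.7,0,0,0]]'; python3 -m handwheel '[[-1,1.2,-0.68,0,0,0,0],[-1,2.2,-1.25,0,0,0,0],[-1,2.8,-1.58,0,0,0,0],[-1,2.8,-1.58,0,0,0,0],[-1,2.8,-1.58,0,0,0,0],[-1,2.8,-1.58,0,0,0,0],[-1,2.8,-1.58,0,0,0,0],[-1,2.8,-1.58,0,0,0,0],[-1,2.2,-1.25,0,0,0,0],[-1,1.2,-0.68,0,0,0,0],[-1,0.8,-0.46,0,0,0,0],[-1,0,0,0,0,0,0]]';python3 -m handwheel '[[-1,0,0,1,0,0,0],[-1,0,0,2.5,0,0,0],[-1,0,0,3,0,0,0],[-1,0,0,2.5,0,0,0],[-1,0,0,1.3,0,0,0],[-1,0,0,0.4,0,0,0],[-1,0,0,0,0,0,0],[-1,0,0,0,0,0,0]]'; python3 - <<'E'
from h import *
P={n:snapshot(n) for n in("top","side")}
s=sense();print(s['tool_pos'])
for n in P:
  for q in ("egg_a","grip","rack"):
    d=[(round(e["conf"],2),np.round(e["location"],1).tolist()) for e in place_of(P[n],q)]; print(n,q,[x for x in d if x[1][1]>-300])
cv2.imwrite("pics/side3.png",cv2.resize(P["side"]["image"][130:330,200:400,::-1],None,fx=3,fy=3,interpolation=cv2.INTER_CUBIC))
E
```

```text
time: 12.22
tool_pos: [455.6, -296.5, 191.0]
tcp_rot: [179.6, -0.1, 26.6]
ft_force: [0.4, 0.1, -0.3]
finger_gap: 42.3
grip_force: 25.5
time: 13.22
tool_pos: [610.7, -61.3, 185.7]
tcp_rot: [-180.0, 0.0, 26.7]
ft_force: [-0.2, -0.7, -0.1]
finger_gap: 42.5
grip_force: 25.5
time: 13.88
tool_pos: [611.1, -63.1, 80.8]
tcp_rot: [179.9, -0.1, 26.5]
ft_force: [0.7, -0.3, -0.2]
finger_gap: 42.6
grip_force: 25.6
[611.93213031 -62.8666271   81.86623044]
top egg_a [(0.77, [577.3, -157.4, 57.6]), (0.74, [515.7, -32.2, 57.4]), (0.67, [483.9, -128.1, 55.7])]
top grip [(0.77, [545.8, -96.1, 92.5])]
top rack [(0.82, [549.0, -95.7, 2.2])]
side egg_a [(0.73, [578.9, -151.4, 51.8]), (0.66, [611.0, -65.0, 80.3]), (0.54, [484.6, -124.4, 52.8]), (0.53, [515.6, -29.8, 52.0]), (0.39, [706.1, 42.4, -1.3])]
side grip [(0.75, [548.3, -94.0, 94.4])]
side rack [(0.82, [551.0, -97.1, -3.3])]
```

View pics/side3.png

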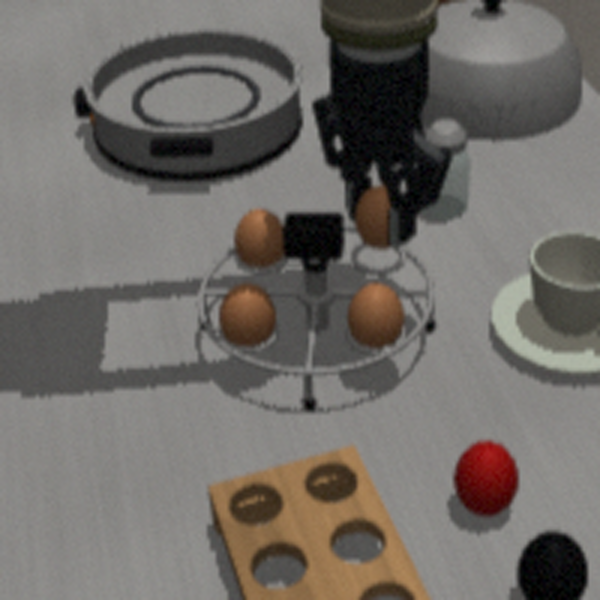

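The egg hangs directly above the last free ring (crop (377,258)). Lowering it now.

```bash
python3 -m handwheel '[[-1,-0.05,-0.1,0.6,0,0,0],[-1,0,0,0.7,0,0,0],[-1,0,0,0.4,0,0,0],[-1,0,0,0.3,0,0,0],[-1,0,0,0.2,0,0,0],[-1,0,0,0.1,0,0,0],[-1,0,0,0,0,0,0],[-1,0,0,0,0,0,0]]'
```

```text
time: 14.95
tool_pos: [609.4, -62.1, 57.2]
tcp_rot: [180.0, 0.0, 26.6]
ft_force: [-5.1, -2.2, 7.3]
finger_gap: 42.7
grip_force: 26.1
```

```bash
python3 -m handwheel '[[-1,-0.1,0,-0.03,0,0,0],[-1,0,0,0,0,0,0],[-1,0,0,0,0,0,0]]';  python3 -m handwheel '[[0.1,0,0,0,0,0,0],[0.2,0,0,0,0,0,0],[0.3,0,0,0,0,0,0],[0.5,0,0,0,0,0,0],[0.6,0,0,0,0,0,0],[0.6,0,0,0,0,0,0]]'; python3 -m handwheel '[[0.6,0,0,-0.5,0,0,0],[0.6,0,0,-1.5,0,0,0],[0.8,0,0,-2.5,0,0,0],[1,0,0,-3,0,0,0],[1,0,0,-3,0,0,0],[1,0,0,-1,0,0,0],[1,0,0,0,0,0,0]]'
```

```text
time: 15.2
tool_pos: [609.2, -62.2, 57.4]
tcp_rot: [180.0, -0.1, 26.6]
ft_force: [1.1, -0.6, 4.3]
finger_gap: 42.5
grip_force: 25.8
time: 15.7
tool_pos: [608.5, -62.0, 56.7]
tcp_rot: [-180.0, 0.0, 26.6]
ft_force: [-0.5, -0.8, -0.1]
finger_gap: 68.4
grip_force: 0.0
time: 16.28
tool_pos: [611.2, -62.5, 176.9]
tcp_rot: [179.7, -0.4, 26.6]
ft_force: [0.0, -0.6, -0.1]
finger_gap: 85.3
grip_force: 0.0
```

```bash
python3 -m handwheel '[[1,-3.5,0,0,0,0,0],[1,-3.5,0,0,0,0,0],[1,0,0,0,0,0,0.112],[1,0,0,0,0,0,0.112],[1,0,0,0,0,0,0.112],[1,0,0,0,0,0,0.112],[1,0,0,0,0,0,0.112],[1,0,0,0,0,0,0.112],[1,0,0,0,0,0,0.112],[1,0,0,0,0,0,0],[1,0,0,0,0,0,0]]'
python3 - <<'E'
from h import *
P={n:snapshot(n) for n in("top","side")}
s=sense();print(s['tool_pos'],s['tcp_rot'])
for n in P:
  for q in ("egg_a","grip","boiler_rim","boiler"):
    d=[(round(e["conf"],2),np.round(e["location"],1).tolist()) for e in place_of(P[n],q)]; print(n,q,[x for x in d if x[1][1]>-300])
cv2.imwrite("pics/side4.png",cv2.resize(P["side"]["image"][130:290,220:380,::-1],None,fx=3.6,fy=3.6,interpolation=cv2.INTER_CUBIC))
E
```

```text
time: 17.2
tool_pos: [545.4, -93.2, 170.5]
tcp_rot: [180.0, 0.1, -18.1]
ft_force: [-1.2, 0.4, -0.3]
finger_gap: 85.7
grip_force: 0.0
[545.64615354 -93.29201987 171.05800925] [ 1.79997117e+02  7.14974913e-02 -1.81418361e+01]
top egg_a [(0.65, [517.2, -29.8, 56.1]), (0.5, [481.6, -125.8, 53.6])]
top grip []
top boiler_rim [(0.76, [509.8, 262.6, 61.7]), (0.36, [744.2, -159.7, 0.2])]
top boiler [(0.78, [512.9, 255.6, 0.6]), (0.48, [744.1, -157.7, 1.3])]
side egg_a [(0.9, [483.4, -124.1, 53.1]), (0.88, [579.4, -154.2, 52.9]), (0.53, [611.0, -61.8, 54.8]), (0.49, [514.6, -32.0, 57.0])]
side grip [(0.58, [546.0, -93.0, 95.8]), (0.51, [479.8, -125.0, 56.3])]
side boiler_rim [(0.83, [509.4, 262.7, 62.2])]
side boiler [(0.59, [509.7, 258.3, -0.3])]
```

View pics/side4.png

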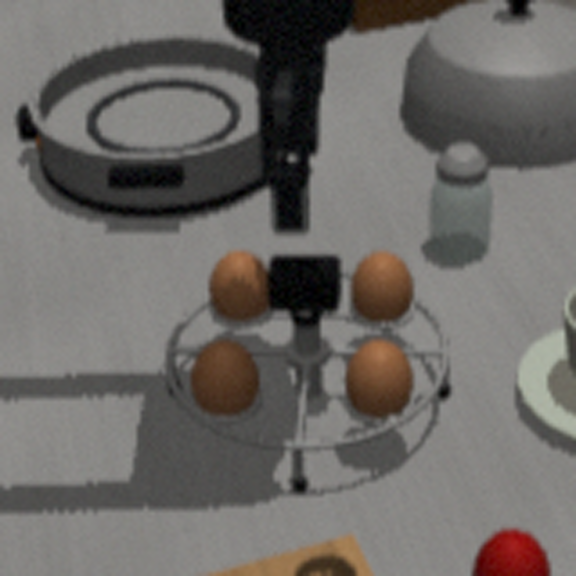

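All four eggs sit upright in the wells, and the fingers are above the grip. Now I'll go down and pinch it.

```bash
python3 -m handwheel '[[1,0.15,0,1.5,0,0,0],[1,0,0,2,0,0,0],[1,0,0,2,0,0,0],[1,0,0,1.3,0,0,0],[1,0,0,0.7,0,0,0],[1,0,0,0.3,0,0,0],[1,0,0,0,0,0,0],[1,0,0,0,0,0,0]]'; python3 -m handwheel '[[0.4,0,0,0,0,0,0],[0.2,0,0,0,0,0,0],[0,0,0,0,0,0,0],[-0.1,0,0,0,0,0,0],[-0.2,0,0,0,0,0,0],[-0.3,0,0,0,0,0,0],[-0.4,0,0,0,0,0,0],[-1,0,0,0,0,0,0],[-1,0,0,0,0,0,0],[-1,0,0,0,0,0,0]]' 50
```

```text
time: 18.37
tool_pos: [548.1, -94.0, 94.8]
tcp_rot: [-180.0, -0.1, -18.3]
ft_force: [0.1, -0.1, 0.8]
finger_gap: 85.1
grip_force: 0.0
time: 19.2
tool_pos: [548.0, -93.5, 94.7]
tcp_rot: [-180.0, -0.1, -18.3]
ft_force: [0.7, 4.4, 5.1]
finger_gap: 27.3
grip_force: 48.9
```

Gap is 27.3 mm, so the button is flush. Pull the handle.

```bash
python3 -m handwheel '[[-1,0,0,-0.2,0,0,0],[-1,0,0,-0.4,0,0,0],[-1,0,0,-0.5,0,0,0],[-1,0,0,-0.5,0,0,0],[-1,0,0,-0.4,0,0,0],[-1,0,0,0,0,0,0],[-1,0,0,0,0,0,0]]'; python3 -m handwheel '[[-1,0,0,-0.4,0,0,0],[-1,0,0,-0.5,0,0,0],[-1,0,0,-0.5,0,0,0],[-1,0,0,-0.5,0,0,0],[-1,0,0,-0.4,0,0,0],[-1,0,0,-0.3,0,0,0],[-1,0,0,0,0,0,0],[-1,0,0,0,0,0,0]]'; python3 -m handwheel '[[-1,0,0,-0.2,0,0,0],[-1,0,0,-0.2,0,0,0],[-1,0,0,-0.2,0,0,0],[-1,0,0,-0.2,0,0,0],[-1,0,0,-0.2,0,0,0],[-1,0,0,0,0,0,0],[-1,0,0,0,0,0,0]]'; python3 - <<'E'
from h import *
P={n:snapshot(n) for n in("top","side")}
s=sense();print(s['tool_pos'],s['tcp_rot'],s['ft_force'])
for n in P:
  for q in ("egg_a","grip","rack"):
    d=[(round(e["conf"],2),np.round(e["location"],1).tolist()) for e in place_of(P[n],q)]; print(n,q,[x for x in d if x[1][1]>-300])
cv2.imwrite("pics/side5.png",cv2.resize(P["side"]["image"][130:290,220:380,::-1],None,fx=3.6,fy=3.6,interpolation=cv2.INTER_CUBIC))
E
```

```text
time: 19.78
tool_pos: [547.4, -93.9, 114.2]
tcp_rot: [180.0, -0.0, -18.4]
ft_force: [-0.5, 1.5, -0.8]
finger_gap: 27.2
grip_force: 49.6
time: 20.45
tool_pos: [547.4, -94.0, 140.1]
tcp_rot: [180.0, 0.0, -18.3]
ft_force: [-2.7, 0.4, -0.3]
finger_gap: 27.5
grip_force: 49.6
time: 21.03
tool_pos: [547.4, -93.8, 149.7]
tcp_rot: [180.0, 0.0, -18.3]
ft_force: [0.2, 0.6, -7.1]
finger_gap: 27.3
grip_force: 50.2
[547.32330856 -93.82744058 149.5600478 ] [ 1.79999712e+02  2.73564860e-02 -1.83479518e+01] [ 0.62952701  0.18479326 -6.99947049]
top egg_a [(0.61, [481.4, -124.6, 57.4]), (0.42, [518.7, -31.5, 63.7])]
top grip []
top rack [(0.17, [513.9, -33.6, 54.2])]
side egg_a [(0.85, [609.7, -64.2, 61.5]), (0.79, [580.3, -153.6, 55.7]), (0.56, [517.8, -30.9, 62.7]), (0.52, [482.9, -124.1, 58.7])]
side grip [(0.58, [546.3, -93.3, 148.7])]
side rack [(0.79, [553.0, -96.3, 3.7]), (0.62, [742.9, -161.5, -3.0])]
```

View pics/side5.png

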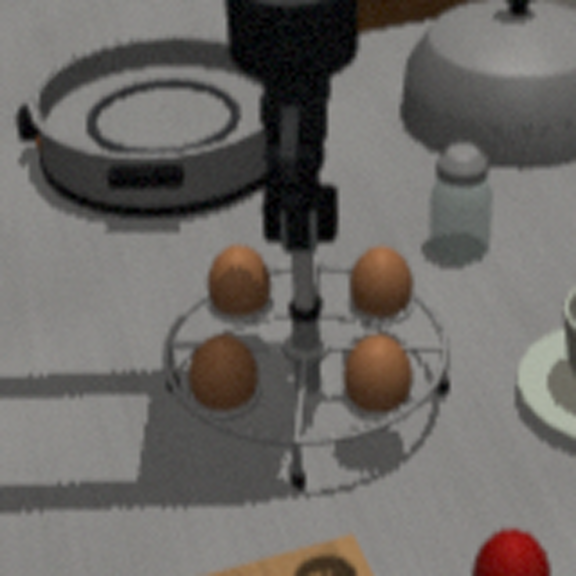

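The handle is fully out. The wrist carries 7 N, the whole rack's weight, and the rack is level with all four eggs in place. I'll lift it and carry it across.

```bash
python3 -m handwheel '[[-1,0,0,-0.3,0,0,0],[-1,0,0,-0.6,0,0,0],[-1,0,0,-0.9,0,0,0],[-1,0,0,-1.4,0,0,0],[-1,0,0,-1.4,0,0,0],[-1,0,0,-1.4,0,0,0],[-1,0,0,-1.4,0,0,0],[-1,0,0,-0.9,0,0,0],[-1,0,0,-0.6,0,0,0],[-1,0,0,-0.3,0,0,0],[-1,0,0,0,0,0,0],[-1,0,0,0,0,0,0]]'; python3 -m handwheel '[[-1,-0.18,-0.41,0,0,0,0],[-1,-0.37,-0.81,0,0,0,0],[-1,-0.55,-1.22,0,0,0,0],[-1,-0.67,-1.49,0,0,0,0],[-1,-0.67,-1.49,0,0,0,0],[-1,-0.67,-1.49,0,0,0,0],[-1,-0.67,-1.49,0,0,0,0],[-1,-0.67,-1.49,0,0,0,0],[-1,-0.67,-1.49,0,0,0,0],[-1,-0.67,-1.49,0,0,0,0],[-1,-0.67,-1.49,0,0,0,0],[-1,-0.67,-1.49,0,0,0,0]]'; python3 -m handwheel '[[-1,-0.67,-1.49,0,0,0,0],[-1,-0.67,-1.49,0,0,0,0],[-1,-0.67,-1.49,0,0,0,0],[-1,-0.67,-1.49,0,0,0,0],[-1,-0.67,-1.49,0,0,0,0],[-1,-0.67,-1.49,0,0,0,0],[-1,-0.67,-1.49,0,0,0,0],[-1,-0.67,-1.49,0,0,0,0],[-1,-0.67,-1.49,0,0,0,0],[-1,-0.55,-1.22,0,0,0,0],[-1,-0.4,-0.81,0,0,0,0],[-1,-0.2,-0.41,0,0,0,0]]'; python3 -m handwheel '[[-1,0,0,0,0,0,0],[-1,0,0,0,0,0,0],[-1,0,0,0,0,0,0],[-1,0,0,0,0,0,0],[-1,0,0,0,0,0,0],[-1,0,0,0,0,0,0]]'
python3 - <<'E'
from h import *
P={n:snapshot(n) for n in("top","side")}
s=sense();print(s['tool_pos'],s['tcp_rot'],s['ft_force'],s['wrist_torque'])
for n in P:
  for q in ("egg_a","grip","rack","boiler_rim","boiler"):
    d=[(round(e["conf"],2),np.round(e["location"],1).tolist()) for e in place_of(P[n],q)]; print(n,q,[x for x in d if x[1][1]>-300])
a=P["side"]["image"][60:220,190:350,::-1];b=P["top"]["image"][170:330,90:250,::-1]
cv2.imwrite("pics/fin.png",cv2.resize(np.hstack([a,b]),None,fx=2.5,fy=2.5,interpolation=cv2.INTER_CUBIC))
E
```

```text
time: 22.43
tool_pos: [547.2, -93.8, 241.3]
tcp_rot: [180.0, 0.0, -18.3]
ft_force: [-0.1, -0.1, -7.8]
finger_gap: 27.8
grip_force: 50.3
time: 23.43
tool_pos: [528.9, 81.2, 241.6]
tcp_rot: [-180.0, 0.0, -18.3]
ft_force: [0.4, 0.5, -7.1]
finger_gap: 27.6
grip_force: 50.2
time: 24.43
tool_pos: [510.6, 253.8, 241.7]
tcp_rot: [-180.0, 0.0, -18.2]
ft_force: [1.5, -0.7, -7.1]
finger_gap: 27.3
grip_force: 50.3
time: 24.93
tool_pos: [511.6, 251.5, 242.0]
tcp_rot: [180.0, -0.0, -18.4]
ft_force: [-0.0, 0.7, -7.0]
finger_gap: 27.6
grip_force: 50.3
[511.55978301 251.73491639 241.90747513] [-1.79998782e+02 -7.70097888e-04 -1.83794788e+01] [-0.6378589  -0.14809026 -6.44375744] [ 0.00099523 -0.02022845  0.0347868 ]
top egg_a [(0.94, [446.8, 217.3, 152.2]), (0.92, [579.4, 283.9, 150.6]), (0.74, [478.0, 315.5, 153.4]), (0.69, [542.6, 186.7, 153.9]), (0.38, [448.9, 219.4, 151.0])]
top grip [(0.49, [508.2, 248.1, 240.0]), (0.23, [539.7, 185.7, 154.7])]
top rack [(0.95, [514.2, 248.3, 101.1]), (0.46, [539.7, 191.2, 155.4])]
top boiler_rim [(0.68, [507.6, 264.2, 60.0])]
top boiler [(0.73, [512.8, 255.8, -3.4])]
side egg_a [(0.8, [544.7, 187.9, 147.5]), (0.54, [446.9, 218.4, 150.8]), (0.51, [478.6, 314.6, 152.3]), (0.49, [571.8, 282.2, 150.5])]
side grip [(0.69, [510.0, 250.9, 239.8])]
side rack [(0.66, [515.7, 247.2, 93.0])]
side boiler_rim [(0.9, [511.1, 263.3, 66.6])]
side boiler [(0.59, [508.5, 263.5, -0.3]), (0.16, [574.4, 284.6, 152.3])]
```

View pics/fin.png

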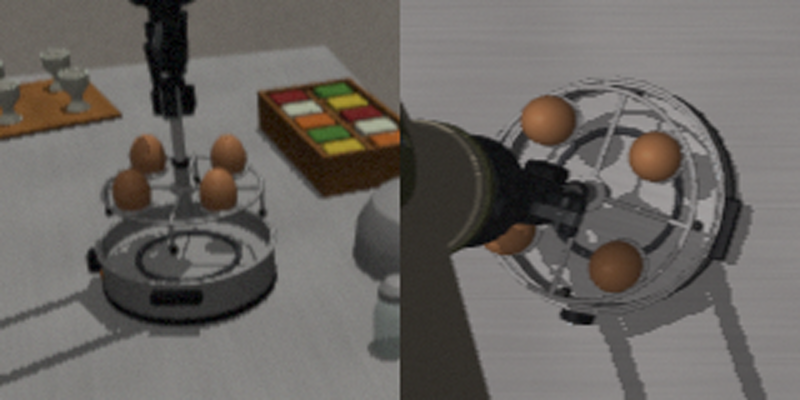

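The rack hangs level above the boiler with four eggs in it, about 30 mm above the rim, but roughly 9 mm short in y. I'll measure the mouth centre more precisely from the unobstructed first pictures.

```bash
python3 - <<'E'
from h import *
p=snapshot("top"); im=cv2.imread("pics/top0.png"); g=cv2.resize(cv2.cvtColor(im,cv2.COLOR_BGR2GRAY)[180:320,100:250],None,fx=4,fy=4,interpolation=cv2.INTER_CUBIC)
c=cv2.HoughCircles(g,cv2.HOUGH_GRADIENT_ALT,1,8,param1=150,param2=.6,minRadius=160,maxRadius=205)
for x,y,r in (c[0] if c is not None else []):
    u=(x/4+100-.375,y/4+180-.375); print(u,r/4,np.round(at_z(p,u,63),1), "r mm@63",r/4*(1013-63-0)/428.8)
p2=snapshot("side"); im=cv2.imread("pics/side0.png")
for X in ((510,260),(510,264),(510,256)):
    T=np.linspace(0,2*np.pi,200); o=[]
    for p_,f in ((p,"top0"),(p2,"side0")):
        gg=cv2.GaussianBlur(cv2.cvtColor(cv2.imread(f"pics/{f}.png"),cv2.COLOR_BGR2GRAY),(0,0),1); m=cv2.magnitude(cv2.Sobel(gg,5,1,0),cv2.Sobel(gg,5,0,1))
        best=max((np.mean([m[int(round(v)),int(round(u))] for u,v in (proj(p_,np.array([x+R*np.cos(t),y+R*np.sin(t),63.])) for t in T[::2])]),x,y,R) for x in range(500,521,2) for y in range(248,273,2) for R in (104,106,108))
        o.append(best)
    print(o);break
E
```

```text
(np.float32(174.125), np.float32(248.625)) 45.601208 [506.5 256.7  63. ] r mm@63 101.0288
[(np.float32(154.86086), 510, 256, 106), (np.float32(154.04092), 508, 250, 108)]
```

```bash
python3 - <<'E'
from h import *
from scipy.ndimage import map_coordinates as mc
T=np.linspace(0,2*np.pi,180); tot=0
xs=np.arange(500,521,1.); ys=np.arange(246,272,1.)
pic=[]
for n in("top","side"):
    p=snapshot(n); im=cv2.imread(f"pics/{n}0.png"); g=cv2.GaussianBlur(cv2.cvtColor(im,cv2.COLOR_BGR2GRAY).astype(np.float32),(0,0),.8); m=np.minimum(cv2.magnitude(cv2.Sobel(g,5,1,0),cv2.Sobel(g,5,0,1)),150)
    S=np.array([[sum(mc(m,np.array([proj(p,np.array([x+R*np.cos(t),y+R*np.sin(t),63.])) for t in T[::3]]).T[::-1],order=1).mean() for R in(104,108)) for y in ys] for x in xs])
    i=np.unravel_index(S.argmax(),S.shape); print(n,xs[i[0]],ys[i[1]],S.max(), S[10,::2].round()); tot=tot+S/S.max()
    pts=np.array([proj(p,np.array([509+104*np.cos(t),257+104*np.sin(t),63.])) for t in T])
    u,v=proj(p,np.array([509,257,63.])).astype(int); o=(u-65,v-65)
    c=cv2.resize(im[o[1]:o[1]+130,o[0]:o[0]+130],None,fx=3,fy=3,interpolation=cv2.INTER_CUBIC)
    cv2.polylines(c,[((pts-o+.5)*3).astype(np.int32)],True,(0,255,0),1); pic.append(c)
i=np.unravel_index(tot.argmax(),tot.shape); print("joint",xs[i[0]],ys[i[1]])
cv2.imwrite("pics/ov.png",np.hstack(pic))
E
```

```text
top 508.0 257.0 230.83209 [203. 189. 186. 191. 199. 218. 223. 198. 172. 142. 118. 105.  97.]
side 508.0 249.0 269.41708 [259. 266. 265. 258. 246. 235. 222. 212. 199. 189. 178. 167. 157.]
joint 508.0 257.0
```

View pics/ov.png

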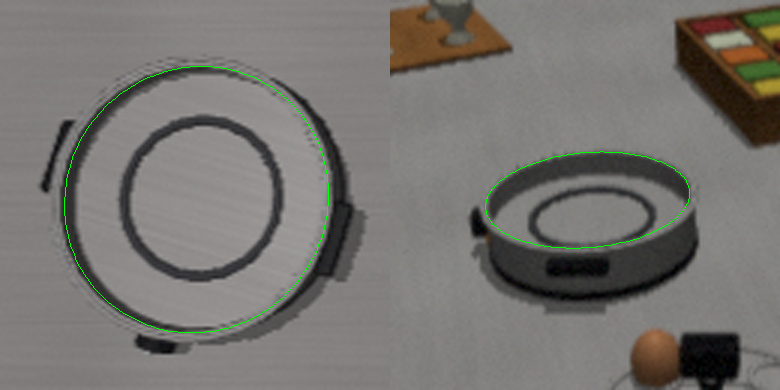

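The overlay at (509,257) lies on the mouth's edge, perhaps 2 mm short in +y. I'll aim at (509.5,259).

```bash
python3 -m handwheel '[[-1,-0.1,-0.1,0,0,0,0],[-1,-0.1,-0.2,0,0,0,0],[-1,-0.1,-0.2,0,0,0,0],[-1,-0.1,-0.1,0,0,0,0],[-1,0,0,0,0,0,0],[-1,0,0,0,0,0,0],[-1,0,0,0,0,0,0],[-1,0,0,0,0,0,0],[-1,0,0,0,0,0,0],[-1,0,0,0,0,0,0]]'
python3 - <<'E'
from h import *
P={n:snapshot(n) for n in("top","side")}
s=sense();print(s['tool_pos'],s['tcp_rot'],s['ft_force'])
for n in P:
  for q in ("egg_a","rack","boiler_rim","salt_shaker","cup_and_saucer"):
    print(n,q,[(round(e["conf"],2),np.round(e["location"],1).tolist()) for e in place_of(P[n],q) if e["conf"]>.4 and e["location"][1]>-290])
E
```

```text
time: 26.57
tool_pos: [509.6, 258.9, 241.9]
tcp_rot: [180.0, -0.0, -18.4]
ft_force: [-0.1, 0.1, -6.8]
finger_gap: 26.9
grip_force: 50.2
[509.55886249 258.96531341 241.89567337] [-1.79998632e+02  5.32897057e-04 -1.83496445e+01] [-1.17716285 -0.35718166 -7.95672597]
top egg_a [(0.78, [539.9, 193.1, 154.5]), (0.74, [575.0, 290.3, 152.6]), (0.57, [445.6, 227.1, 154.2])]
top rack [(0.75, [509.5, 254.6, 99.1])]
top boiler_rim [(0.57, [508.3, 263.1, 59.8])]
top salt_shaker [(0.84, [708.9, 42.5, 2.7])]
top cup_and_saucer [(0.71, [745.9, -158.3, 1.4])]
side egg_a [(0.77, [545.0, 199.5, 146.5]), (0.75, [447.2, 225.4, 151.2]), (0.6, [570.6, 287.8, 148.6]), (0.56, [478.3, 320.0, 155.2])]
side rack [(0.6, [514.9, 256.3, 96.8])]
side boiler_rim [(0.64, [509.5, 261.5, 66.1])]
side salt_shaker [(0.84, [708.0, 45.8, 1.9])]
side cup_and_saucer [(0.97, [743.6, -162.7, -0.7]), (0.55, [445.2, 226.3, 150.7])]
```

```bash
python3 -m handwheel '[[-1,-0.05,-0.1,0,0,0,0],[-1,0,0,0,0,0,0],[-1,0,0,0,0,0,0],[-1,0,0,0,0,0,0],[-1,0,0,0,0,0,0],[-1,0,0,0,0,0,0]]' && python3 -c "
from bench import *
print(hand_in())"
```

```text
time: 27.67
tool_pos: [509.4, 260.1, 241.9]
tcp_rot: [180.0, -0.0, -18.3]
ft_force: [-0.3, -0.3, -7.3]
finger_gap: 26.9
grip_force: 50.2
the job is handed in; nothing more can be done
None
```

I handed the job in at 27.7 s with the full rack, all four eggs in its wells, held level by the fully extended handle about 30 mm above the boiler rim and centred to within a few mm; the salt shaker and cup did not move, and the hand-in gave no verdict.

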